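Walk the skiving stone home in its bench cradle and turn the keeper

TASK

The heavy stone slab has been pulled half out of its steel cradle on the bench. Walk it back in by gently pushing its two rear corners in turn, never with more than 21 N or its edge may chip, and bed it until its front face bears on both rubber buffers of the back rail. Then turn the steel keeper fully behind the stone so that it cannot creep out, and leave everything else on the bench alone.

Things in the scene. Friction and masses are not known exactly. Their poses are not given: they have to be found in the camera images.
- stone: polished grey-pink granite slab, 3.8 kg, 110 (x) x 320 (y) x 40 mm, on four hard nylon feet 8 mm high at x +-25, y +-98 mm; top 48 mm over the bench. Origin: bench level under its centre; +x points to its front face, which goes into the cradle; the rear face is at x = -55 mm. Sliding it bodily takes 21 to 27 N, swinging it by one rear corner 11 to 16 N; the other end then slips back by a fifth.
- cradle: fixed grey steel cradle, open towards the robot: back rail 34 mm high with two black rubber buffers at y +-135 mm, soft, 3 N per mm; side cheeks 26 mm high, inner faces at y +-172 mm from x = -10 to -50 mm, mouths flared to x = -67 mm. Origin: bench level, midway between the buffers' faces, which lie at x = 0; x points into the back rail, y to the left seen from the mouth.
- stone_front_left (a point): point on the stone's front face, 135 mm to the left (+y) of its middle, 28 mm up; home is at x = 0 in the cradle's frame, touching the left buffer
- stone_front_right (a point): point on the stone's front face, 135 mm to the right (-y) of its middle, 28 mm up; home is at x = 0 in the cradle's frame, touching the right buffer
- keeper (a joint): angle of the keeper, a flat steel turn-button (bar 16 mm wide, 8 mm thick, 17.5 to 25.5 mm over the bench, end 80 mm from its pivot) right of the cradle's mouth. 0: the bar points straight out of the mouth (cradle's -x); negative: turned outwards, open; it grows as the tip swings in, and stops at 1.58, lying behind the stone, 4 mm off a stone that is home. Turning it takes about 1 N at the stud.
- keeper_stud (a point): middle of the upright finger stud on the keeper, a 12 mm thick steel pin 64 mm from the pivot, standing from 25 to 45 mm over the bench
- keeper_pivot (a point): the keeper's vertical pivot, fixed at x = -122, y = -200 mm in the cradle's frame, 21.5 mm over the bench
- stamp: black and grey self-inking office stamp, 58 x 84 x 100 mm, standing to the right; leave alone. Origin under its centre
- tin: bare metal tin, 86 mm across, 106 mm high, standing at the left; leave alone. Origin under its centre
- awl: awl with a wooden handle, 145 mm long, lying at the right; leave alone. Origin at bench level near its middle
- shoe: black flat shoe, 240 x 75 x 52 mm, standing at the left; leave alone. Origin under its middle
- buffer_left: black rubber buffer, 34 mm wide, 22 mm high, 8 mm thick, on the left end of the back rail. Origin: middle of its face
- buffer_right: black rubber buffer, 34 mm wide, 22 mm high, 8 mm thick, on the right end of the back rail. Origin: middle of its face

How it is judged (in metres and radians):
On the way, in this order (a step that is already met when the one before it is completed fails the run):
1. the stone's front face bears on both buffers (x of each of stone_front_left, stone_front_right in the frame of cradle above -0.0015 m and contact force between stone and buffer_left above 0.3 N and contact force between stone and buffer_right above 0.3 N), for 0.3 s.
2. the keeper is turned behind the stone (value of joint keeper above 1.45 rad), for 0.2 s.
At the end, for the whole second after the job is handed in: The stone bears on both buffers (over 0.3 N on each), its front points no more than 1.5 mm short of the buffers' faces, the keeper is turned to more than 1.45 rad behind it, the stone is flat and at rest, stamp, tin, awl and shoe are within 20 mm of where they stood (all of step 1 and value of joint keeper above 1.45 rad and angle between stone's own z axis and vertical below 0.03 rad and linear speed of stone below 0.01 m/s); the robot touches nothing.
It fails at once if the robot pushes on the stone with more than 21 N (contact force between any of the fingers, the arm and stone above 21 N).
It fails at once if stamp, tin, awl or shoe is moved by more than 20 mm (distance of any of stamp, tin, awl, shoe from where it was at the start of the episode above 0.02 m).
It also fails if it takes over 72 s, if anything falls off the work surface, if the arm or the gripper's body presses on something with over 40 N, if the wrist force passes 120 N, or if a joint passes its speed limit or range.

ROBOT

A 6-joint arm with a two-finger parallel gripper is mounted at the origin on the work surface. World frame = base frame: x ahead of the robot, y to its left, z up, the work surface at z = 0. Lengths are in m, angles in degrees, forces in N, time in s.
With the tool pointing down it reaches from about 0.35 to 0.875 m from the base axis. Payload 4.2 kg.
Tool frame: the origin (TCP) lies at the very end of the fingers, on their centre line; the grasp point (between the pads) lies 19 mm behind it; z points along the fingers, y is the line along which they close (so a half turn about z gives the same grasp; the last joint's range is limited). The gripper opens to 87 mm and grips with 3 to 60 N. Pads are 19 mm wide; open, the fingers measure 117 mm over their backs; the gripper's body (75 mm by 190 mm) begins 51 mm behind the grasp point.
Start: joints at [14.817, 22.042, 0.453, 0, -68.411, -14.817], TCP at [0.625, 0, 0.223] pointing down, gripper open.
Joint ranges: [-179.83, 179.83], [-69.29, 118.12], [-61.27, 80.66], [-181.25, 117.63], [-171.15, -9.14], [-177.46, 177.46]. Speed limits (degrees/s): [159.86, 159.86, 180, 180, 180, 180].

INTERFACE

Orientations are given as [roll, pitch, yaw] about the fixed x, y, z axes, in that order (R = Rz(yaw) Ry(pitch) Rx(roll)).
In Python, from workcell import arm, optics gives the robot as it stands. The module is installed in compiled form; this text tells all that it offers.
- The arm moves only by the tool apply_moves, never from a script. Its argument "targets" is a list of rows, each a list of 5 numbers: the closure, from 0 (fully open) to 1 (shut), then the shift along the tool's x, y, z in cm, then the turn about the tool's z in degrees. A call has 1 to 8 rows; each row shifts and turns the commanded pose from where the row before left it, along the tool's axes as they then stand; what a row does not reach is not made up. A row lasts 1/12 s, in which the tool goes at most 41.7 mm and 7.16 degrees, less where a joint would pass 70% of its speed; a pose out of reach is approached as far as the arm can. A call is refused whole if a number of a shift passes 4.17 or a number of a turn 7.16, either way. A call with a gripper value outside its range is refused whole. The fingers move at their own pace and stop on an object; "grip_force" is the grip in N (left out, the last holds). Time passes only in rows, so rows that do not move let the fingers close. It gives the time, the measured TCP pose, the force, the opening and the grip force at its end, in the units of the state.
- arm.get_obs(): the state, without advancing time (a new reading comes with each control period).
- optics.snapshot(name): name is "scene" or "side" or "wrist"; returns a dict with "img" (400x640x3 uint8, red, green, blue), "fx", "fy", "cx", "cy" (pixels), "k1" (the pictures are not rectified: a ray, as slopes to the right and down, at radius r is drawn at 1 + k1 r^2 times it, then the intrinsics apply), "xyz" and "attitude" of the camera in the world; the wrist camera has in their place "tool_from_camera" (4x4, takes a point from camera to tool coordinates, whose origin is the TCP and whose axes are the flange's). Camera axes: x right, y down, z forward; pixel columns grow to the right and rows downward; lengths in m; the calibration is good to about 2 mm. A picture is of the moment at which its call begins: read the wrist's pose just before it. There is no depth.
- arm.sign_off(): hands the job in; it is judged then, once.
The state is a dict: "time": time; "joints": joint angles; "joint_velocities": joint speeds; "effort": joint torques, N m; "ee_pos": TCP position; "eef_rot": TCP orientation; "ft_force": force on the tool from outside, world axes, zero at the start; "ft_torque": the same for the moment, N m; "opening": opening from 0.0 (shut) to 1.0 (fully open); "gripper_force": force on a finger pad.
Only numpy, scipy, OpenCV 4.12 (cv2) and the standard library are available. Lean on these libraries where they do the work, as an engineer would, in place of code of your own. Each camera call takes 0.05 s, during which the arm holds its last target. There are 200 camera calls.

## Working session

There is one attempt and no reset: what is moved stays moved. The work goes in short steps, Python scripts to look and compute and a tool call to move; the robot and the scene stay as the last step left them, time stands still between calls to the robot, and variables do not carry over. Pictures are saved under pics/ and viewed, at most 10 in all, crops included, and the job is handed in when it is done.

Besides the shell and the picture viewer there is one more tool, called after "Request:" in YAML: its name, and indented under it one key for each argument. apply_moves: Moves the arm, as the interface text tells. Its arguments: {"type":"object","properties":{"targets":{"type":"array","items":{"type":"array","items":{"type":"number"}}},"grip_force":{"type":"number"}},"required":["targets"]}

```bash
mkdir -p pics; cat > h.py <<'E'
import numpy as np, cv2
from workcell import arm, optics
from scipy.spatial.transform import Rotation as R
def snap(n,f=None):
    s=optics.snapshot(n)
    if f: cv2.imwrite('pics/'+f+'.png',s['img'][:,:,::-1])
    return s
E
python3 - <<'E'
from h import *
for n in ['scene','side','wrist']:
    s=snap(n,n+'0'); print({k:v for k,v in s.items() if k!='img'})
o=arm.get_obs(); print(o)
E
```

```text
{'fx': 362.0529971395126, 'fy': 362.0529971395126, 'cx': 326.4205906258163, 'cy': 196.83189417297223, 'k1': -0.07655772715975707, 'xyz': array([1.12047624, 0.3972192 , 1.01347151]), 'attitude': array([-142.91352795,   -0.92297363,  125.8906061 ])}
{'fx': 486.9199514061091, 'fy': 486.9199514061091, 'cx': 321.14580245176666, 'cy': 197.28697465644575, 'k1': -0.12007174838659805, 'xyz': array([-0.22704635, -0.70853276,  1.03136269]), 'attitude': array([-134.04206214,   -1.1902039 ,  -46.21146662])}
{'fx': 320.58641355744254, 'fy': 320.58641355744254, 'cx': 325.8316846000153, 'cy': 194.68933861447184, 'k1': -0.0049041176552137265, 'tool_from_camera': array([[-3.04185256e-04, -9.70567380e-01, -2.40829543e-01,
         6.48233361e-02],
       [ 9.99999840e-01, -1.80165822e-04, -5.36986186e-04,
        -2.73927471e-04],
       [ 4.77792023e-04, -2.40829667e-01,  9.70567279e-01,
        -1.63004296e-01],
       [ 0.00000000e+00,  0.00000000e+00,  0.00000000e+00,
         1.00000000e+00]])}
{'time': 0.15, 'joints': array([ 1.48158284e+01,  2.20815139e+01,  3.99234369e-01, -1.89166415e-02,
       -6.84109694e+01, -1.48156499e+01]), 'joint_velocities': array([-0.12443708, -0.07896595,  0.22436816,  0.10700392,  0.01074475,
       -0.07578534]), 'effort': array([ 3.86667998e-04, -3.91052306e+01,  1.87588084e+01,  4.22235444e+00,
        1.23758311e-02, -1.38926293e-04]), 'ee_pos': array([6.24562525e-01, 2.84345547e-06, 2.21715996e-01]), 'eef_rot': array([ 1.79905355e+02, -6.85111988e-03, -9.00067905e+01]), 'ft_force': array([0.65943073, 0.07754383, 0.20268087]), 'ft_torque': array([-0.00292929, -0.02074918,  0.01536609]), 'gripper_force': 0.0, 'opening': 1.0016804135244615}
```

View pics/scene0.png

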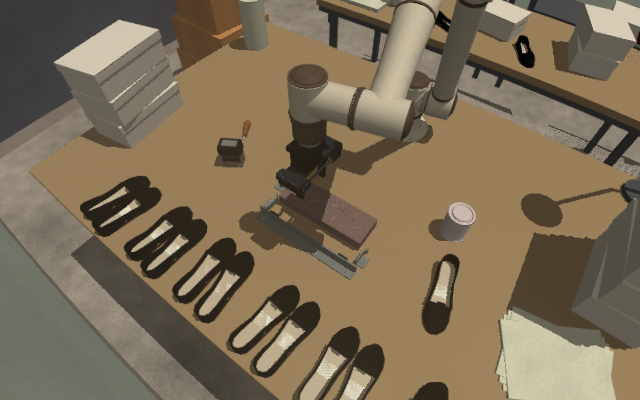

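View pics/side0.png

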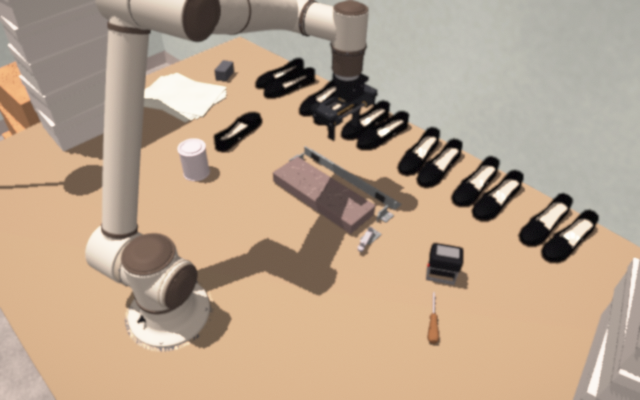

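The scene view shows the stone at about (330,212), with the cradle rail running from (262,210) to (355,270). In the side view the stone is at about (322,193), the keeper at (369,240), the stamp at (445,262) and the tin at (193,160). I'll crop the side view and look at the wrist view.

```bash
python3 - <<'E'
from h import *
a=cv2.imread('pics/side0.png')[135:265,255:415]
b=cv2.imread('pics/scene0.png')[170:290,235:395]
a=cv2.resize(a,None,fx=5,fy=4.6,interpolation=cv2.INTER_CUBIC)
cv2.imwrite('pics/c1.png',cv2.resize(cv2.imread('pics/side0.png')[135:255,255:415],None,fx=5,fy=5,interpolation=cv2.INTER_CUBIC))
E
```

```text
(no output)
```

View pics/c1.png

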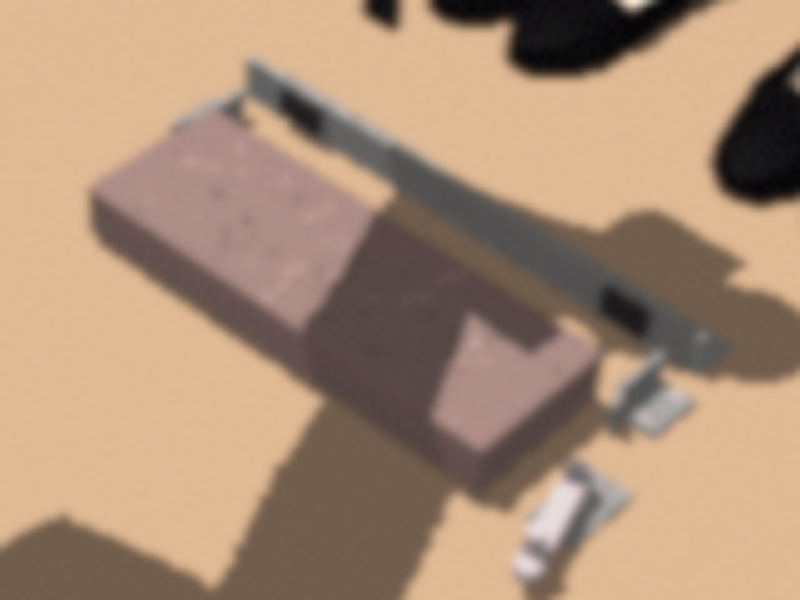

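View pics/wrist0.png

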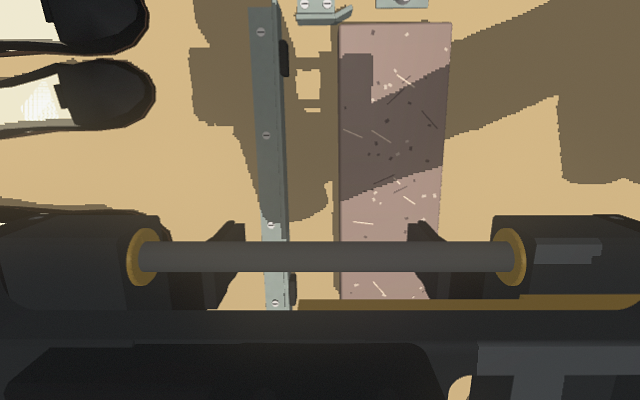

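The crop of the side view shows the stone's top corners at crop pixels (92,190), (228,112), (600,350) and (482,450). The buffers are at (302,112) and (625,308). The keeper, with its stud, runs from (575,480) to (525,565). In the wrist view the stone's right end has corners at (340,22) and (452,22), and the rail's inner edge is at x≈285.

```bash
cat >> h.py <<'E'
def campose(s,o=None):
    if 'xyz' in s: return R.from_euler('xyz',s['attitude'],degrees=True).as_matrix(), s['xyz']
    T=s['tool_from_camera']; Rt=R.from_euler('xyz',o['eef_rot'],degrees=True).as_matrix()
    return Rt@T[:3,:3], o['ee_pos']+Rt@T[:3,3]
def ray(s,uv,z,o=None):
    A,p=campose(s,o)
    K=np.array([[s['fx'],0,s['cx']],[0,s['fy'],s['cy']],[0,0,1.]])
    q=cv2.undistortPoints(np.array([[uv]],float),K,np.array([s['k1'],0,0,0.]))[0,0]
    d=A@np.array([q[0],q[1],1]); return (p+d*(z-p[2])/d[2])[:2]
E
python3 - <<'E'
from h import *
np.set_printoptions(precision=4,suppress=True)
s=snap('side')
for n,u,v,z in [('RL',92,190,.048),('FL',228,112,.048),('FR',600,350,.048),('RR',482,450,.048),('railL',250,62,.034),('railR',727,345,.034),('bufL',302,112,.017),('bufR',625,308,.017),('kfar',580,478,.0255),('knear',540,535,.0255),('stud?',528,560,.04)]:
    print(n,ray(s,(255+u/5,135+v/5),z))
o=arm.get_obs(); w=snap('wrist')
for n,u,v,z in [('FR',340,22,.048),('RR',452,22,.048),('Flow',341,290,.048),('railtop in',273,10,.034),('railtop in2',289,290,.034),('bufR face',289,57,.017),('bufL',296,290,.017),('cheek',352,8,.026)]:
    print(n,ray(w,(u,v),z,o))
for n,z in [('stamp',(445,275,0)),('awlh',(433,328,0)),('awlt',(434,297,0)),('tin',(195,178,0)),('shoe',(238,133,0))]: print(n,ray(s,z[:2],0))
E
```

```text
RL [0.4951 0.1577]
FL [0.6066 0.1526]
FR [ 0.6077 -0.151 ]
RR [ 0.501  -0.1543]
railL [0.6651 0.1917]
railR [ 0.6758 -0.1934]
bufL [0.6673 0.1456]
bufR [ 0.6727 -0.1213]
kfar [ 0.5403 -0.1945]
knear [ 0.4926 -0.2057]
stud? [ 0.4643 -0.2198]
FR [ 0.6113 -0.1514]
RR [ 0.5041 -0.1515]
Flow [0.6072 0.1336]
railtop in [ 0.677  -0.1658]
railtop in2 [0.6698 0.1418]
bufR face [ 0.6642 -0.1253]
bufL [0.663  0.1518]
cheek [ 0.5984 -0.1699]
stamp [ 0.5763 -0.4244]
awlh [ 0.4204 -0.4938]
awlt [ 0.4973 -0.4433]
tin [0.3376 0.3588]
shoe [0.5858 0.4478]
```

Request:
apply_moves:
  targets:
    - [1,2.4,2.8,0,0]
    - [1,2.4,2.8,0,0]
    - [1,2.4,2.8,0,0]
    - [1,2.4,2.8,0,0]
    - [1,2.4,2.8,0,0]
    - [1,2.4,2.8,0,0]
    - [1,0,0,0,0]
    - [1,0,0,0,0]
  grip_force: 40

```text
time: 0.92
ee_pos: [0.4558, -0.1449, 0.2231]
eef_rot: [-179.9, 0.0, -90.1]
ft_force: [0.5, -0.6, 0.1]
opening: 0.479
gripper_force: 0.0
```

```bash
python3 - <<'E'
from h import *
o=arm.get_obs(); print(o['ee_pos'],o['eef_rot'],o['ft_force'],o['opening'])
snap('wrist','w1')
E
```

```text
[ 0.45580443 -0.14493561  0.22308291] [-1.79936724e+02  2.41286334e-03 -9.01254861e+01] [ 0.4580135  -0.63169958  0.12063459] 0.47906566010685114
```

View pics/w1.png

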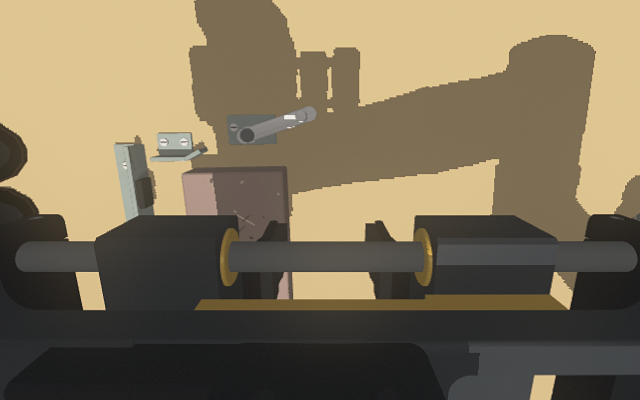

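The wrist view shows the keeper pivot at (246,134), the stud near (306,114), the stone's top right-end corners at (183,172) and (287,167), and the right buffer at (140,190).

```bash
python3 - <<'E'
from h import *
np.set_printoptions(precision=4,suppress=True)
o=arm.get_obs(); s=snap('wrist')
for n,u,v,z in [('piv',246,134,.0255),('stud top',309,113,.045),('FR',183,172,.048),('RR',287,167,.048),('bufR near',150,193,.022),('cheekflare',207,148,.026)]: print(n,ray(s,(u,v),z,o))
E
```

```text
piv [ 0.5461 -0.1891]
stud top [ 0.4749 -0.2114]
FR [ 0.6104 -0.1505]
RR [ 0.4989 -0.1557]
bufR near [ 0.6637 -0.1211]
cheekflare [ 0.5905 -0.1738]
```

Request:
apply_moves:
  targets:
    - [1,0,0,3.0,0]
    - [1,0,0,3.0,0]
    - [1,0,0,3.0,0]
    - [1,0,0,3.0,0]
    - [1,0,0,3.0,0]
    - [1,0,0,3.0,0]
    - [1,0,0,1.5,0]
    - [1,0,0,0,0]

```text
time: 1.68
ee_pos: [0.4552, -0.1431, 0.0237]
eef_rot: [179.5, 0.0, -89.9]
ft_force: [-0.4, -0.0, -0.3]
opening: 0.003
gripper_force: 0.0
```

Request:
apply_moves:
  targets:
    - [1,0,-0.8,0,0]
    - [1,0,-0.8,0,0]
    - [1,0,-0.6,0,0]
    - [1,0,-0.2,0,0]
    - [1,0,-0.1,0,0]
    - [1,0,-0.1,0,0]
    - [1,0,-0.1,0,0]
    - [1,0,-0.1,0,0]

```text
time: 2.35
ee_pos: [0.4849, -0.144, 0.0278]
eef_rot: [-180.0, 0.0, -90.0]
ft_force: [-0.3, 0.8, -0.0]
opening: 0.003
gripper_force: 0.0
```

Request:
apply_moves:
  targets:
    - [1,0,-0.1,0,0]
    - [1,0,-0.1,0,0]
    - [1,0,-0.1,0,0]
    - [1,0,-0.1,0,0]

```text
time: 2.68
ee_pos: [0.489, -0.144, 0.0275]
eef_rot: [180.0, 0.0, -90.0]
ft_force: [0.3, 0.6, 0.5]
opening: 0.006
gripper_force: 0.0
```

Request:
apply_moves:
  targets:
    - [1,0,-0.1,0,0]
    - [1,0,-0.1,0,0]
    - [1,0,-0.1,0,0]
    - [1,0,-0.1,0,0]

```text
time: 3.02
ee_pos: [0.493, -0.144, 0.0275]
eef_rot: [180.0, -0.0, -90.0]
ft_force: [-1.6, -0.1, 0.6]
opening: 0.006
gripper_force: 0.8
```

Request:
apply_moves:
  targets:
    - [1,0,-0.1,0,0]
    - [1,0,-0.1,0,0]
    - [1,0,-0.1,0,0]
    - [1,0,-0.1,0,0]

```text
time: 3.35
ee_pos: [0.493, -0.1441, 0.0267]
eef_rot: [179.5, 0.0, -90.1]
ft_force: [-7.3, 0.0, 4.5]
opening: 0.006
gripper_force: 4.4
```

Request:
apply_moves:
  targets:
    - [1,0,-0.1,0,0]
    - [1,0,-0.1,0,0]
    - [1,0,-0.1,0,0]
    - [1,0,-0.1,0,0]

```text
time: 3.68
ee_pos: [0.4928, -0.1442, 0.026]
eef_rot: [179.0, 0.0, -90.1]
ft_force: [-13.8, -0.3, 7.2]
opening: 0.005
gripper_force: 7.8
```

Request:
apply_moves:
  targets:
    - [1,0,-0.1,0,0]
    - [1,0,-0.1,0,0]
    - [1,0,-0.1,0,0]
    - [1,0,-0.1,0,0]

```text
time: 4.02
ee_pos: [0.4964, -0.1447, 0.0259]
eef_rot: [179.0, 0.0, -90.1]
ft_force: [-13.9, -2.4, 5.6]
opening: 0.001
gripper_force: 7.1
```

Request:
apply_moves:
  targets:
    - [1,0,-0.12,0,0]
    - [1,0,-0.12,0,0]
    - [1,0,-0.12,0,0]
    - [1,0,-0.12,0,0]
    - [1,0,-0.12,0,0]
    - [1,0,-0.12,0,0]
    - [1,0,-0.12,0,0]
    - [1,0,-0.12,0,0]

```text
time: 4.68
ee_pos: [0.506, -0.1451, 0.0256]
eef_rot: [179.0, -0.0, -90.1]
ft_force: [-12.0, -5.0, 4.4]
opening: 0.006
gripper_force: 6.7
```

Request:
apply_moves:
  targets:
    - [1,0,-0.12,0,0]
    - [1,0,-0.12,0,0]
    - [1,0,-0.12,0,0]
    - [1,0,-0.12,0,0]
    - [1,0,-0.12,0,0]
    - [1,0,-0.12,0,0]
    - [1,0,1.0,0,0]
    - [1,0,1.5,0,0]

```text
time: 5.35
ee_pos: [0.4984, -0.1442, 0.0276]
eef_rot: [-179.8, -0.0, -90.0]
ft_force: [0.7, -0.2, 0.0]
opening: 0.003
gripper_force: 0.0
```

Request:
apply_moves:
  targets:
    - [1,0,3.0,0,0]
    - [1,-3.8,0,0,0]
    - [1,-4.0,0,0,0]
    - [1,-4.0,0,0,0]
    - [1,-4.0,0,0,0]
    - [1,-4.0,0,0,0]
    - [1,-4.0,0,0,0]
    - [1,-4.0,0,0,0]

```text
time: 6.02
ee_pos: [0.4675, 0.137, 0.0282]
eef_rot: [-179.8, 0.1, -90.0]
ft_force: [1.2, -0.1, 0.3]
opening: 0.008
gripper_force: 0.0
```

Request:
apply_moves:
  targets:
    - [1,-2.0,0,0,0]
    - [1,0,0,0,0]
    - [1,0,0,0,0]

```text
time: 6.27
ee_pos: [0.4674, 0.1558, 0.0278]
eef_rot: [-179.9, 0.1, -89.9]
ft_force: [-0.9, -0.5, -0.0]
opening: 0.006
gripper_force: 0.0
```

```bash
python3 - <<'E'
from h import *
o=arm.get_obs(); print(o['ee_pos'],o['eef_rot'])
a=snap('scene','s1')['img'][170:290,235:395,::-1]
cv2.imwrite('pics/c2.png',cv2.resize(a,None,fx=5,fy=5,interpolation=cv2.INTER_CUBIC))
E
```

```text
[0.46738364 0.1558228  0.02781509] [-1.79882568e+02  9.05367731e-02 -8.98502403e+01]
```

View pics/c2.png

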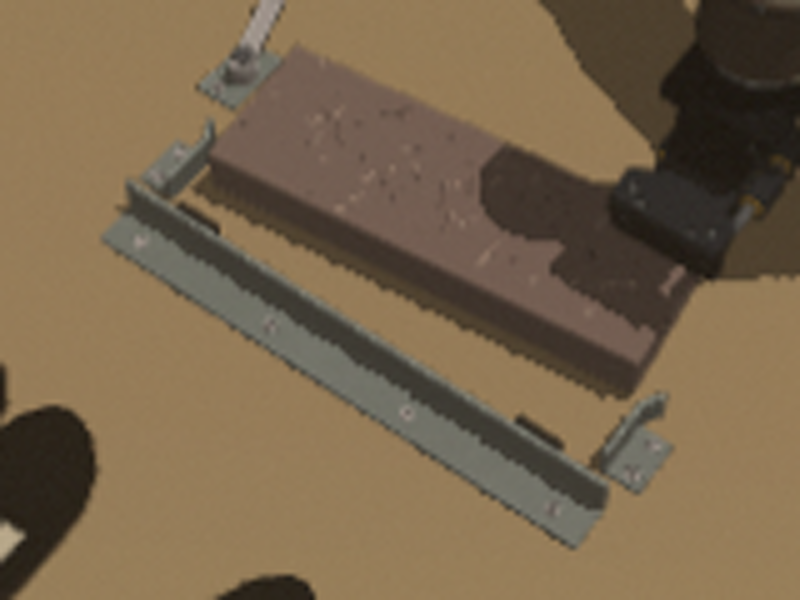

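The scene crop shows the stone swung, with its front-right corner at the right cheek's mouth. The front top corners are at crop (212,155) and (640,362), and the cheek tips at (210,122) and (662,397).

```bash
cat > m.py <<'E'
from h import *
np.set_printoptions(precision=4,suppress=True)
def crop(l):
    s=snap('scene')
    for n,u,v,z in l: print(n,ray(s,(235+u/5,170+v/5),z))
E
python3 - <<'E'
from m import *
crop([('FR',212,155,.048),('FL',640,362,.048),('RR',297,47,.048),('ckR',210,122,.026),('ckRin',213,150,.026),('ckL',663,397,.026),('ckLin',600,460,.026),('railR',130,180,.034),('railL',607,490,.034),('bufR',200,205,.028),('bufL',540,420,.028),('piv',240,58,.0255)])
E
```

```text
FR [ 0.6308 -0.1383]
FL [0.595  0.1745]
RR [ 0.5248 -0.1516]
ckR [ 0.599  -0.1699]
ckRin [ 0.616  -0.1527]
ckL [0.5956 0.1944]
ckLin [0.6549 0.1865]
railR [ 0.6719 -0.1764]
railL [0.6727 0.2025]
bufR [ 0.6567 -0.1289]
bufL [0.6548 0.1424]
piv [ 0.5428 -0.1903]
```

Request:
apply_moves:
  targets:
    - [1,0,0.3,0,0]
    - [1,0.6,0,0,0]
    - [1,0,-0.15,0,0]
    - [1,0,-0.15,0,0]
    - [1,0,-0.12,0,0]
    - [1,0,-0.12,0,0]
    - [1,0,-0.12,0,0]
    - [1,0,-0.12,0,0]

```text
time: 7.03
ee_pos: [0.4718, 0.1481, 0.0275]
eef_rot: [-180.0, 0.0, -90.0]
ft_force: [-0.7, 1.1, -0.3]
opening: 0.005
gripper_force: 0.0
```

Request:
apply_moves:
  targets:
    - [1,0,-0.12,0,0]
    - [1,0,-0.12,0,0]
    - [1,0,-0.12,0,0]
    - [1,0,-0.12,0,0]
    - [1,0,-0.12,0,0]
    - [1,0,-0.12,0,0]

```text
time: 7.53
ee_pos: [0.4789, 0.148, 0.0275]
eef_rot: [180.0, -0.0, -90.0]
ft_force: [0.4, 0.1, 0.5]
opening: 0.003
gripper_force: 0.0
```

Request:
apply_moves:
  targets:
    - [1,0,-0.12,0,0]
    - [1,0,-0.12,0,0]
    - [1,0,-0.12,0,0]
    - [1,0,-0.12,0,0]
    - [1,0,-0.12,0,0]
    - [1,0,-0.12,0,0]

```text
time: 8.03
ee_pos: [0.4818, 0.146, 0.0263]
eef_rot: [179.5, -0.2, -90.1]
ft_force: [-10.8, 1.0, 3.2]
opening: 0.006
gripper_force: 5.4
```

Request:
apply_moves:
  targets:
    - [1,0,-0.12,0,0]
    - [1,0,-0.12,0,0]
    - [1,0,-0.12,0,0]
    - [1,0,-0.12,0,0]
    - [1,0,-0.12,0,0]
    - [1,0,-0.12,0,0]

```text
time: 8.53
ee_pos: [0.4875, 0.1458, 0.0258]
eef_rot: [179.3, -0.3, -90.1]
ft_force: [-12.1, 2.0, 2.3]
opening: 0.005
gripper_force: 5.8
```

Request:
apply_moves:
  targets:
    - [1,0,-0.15,0,0]
    - [1,0,-0.15,0,0]
    - [1,0,-0.15,0,0]
    - [1,0,-0.15,0,0]
    - [1,0,-0.15,0,0]
    - [1,0,-0.15,0,0]
    - [1,0,-0.15,0,0]
    - [1,0,-0.15,0,0]

```text
time: 9.2
ee_pos: [0.4996, 0.1462, 0.0258]
eef_rot: [179.3, -0.3, -90.1]
ft_force: [-12.5, 2.8, 1.9]
opening: 0.006
gripper_force: 6.0
```

Request:
apply_moves:
  targets:
    - [1,0,-0.15,0,0]
    - [1,0,-0.15,0,0]
    - [1,0,-0.15,0,0]
    - [1,0,-0.15,0,0]
    - [1,0,-0.15,0,0]
    - [1,0,-0.15,0,0]
    - [1,0,-0.15,0,0]
    - [1,0,-0.15,0,0]

```text
time: 9.87
ee_pos: [0.5115, 0.1465, 0.0258]
eef_rot: [179.3, -0.2, -90.1]
ft_force: [-12.6, 4.1, 1.5]
opening: 0.004
gripper_force: 6.6
```

Request:
apply_moves:
  targets:
    - [1,0,-0.15,0,0]
    - [1,0,-0.15,0,0]
    - [1,0,-0.15,0,0]
    - [1,0,-0.15,0,0]
    - [1,0,-0.1,0,0]
    - [1,0,0,0,0]

```text
time: 10.37
ee_pos: [0.5187, 0.1467, 0.0258]
eef_rot: [179.4, -0.2, -90.1]
ft_force: [-11.4, 4.6, 2.2]
opening: 0.006
gripper_force: 6.2
```

Request:
apply_moves:
  targets:
    - [1,0,1.0,0,0]
    - [1,0,2.0,0,0]
    - [1,0,2.0,0,0]
    - [1,4.0,0,0,0]
    - [1,4.0,0,0,0]
    - [1,4.0,0,0,0]
    - [1,4.0,0,0,0]
    - [1,4.0,0,0,0]

```text
time: 11.03
ee_pos: [0.4748, -0.0534, 0.0281]
eef_rot: [-179.8, 0.0, -89.9]
ft_force: [0.5, 0.8, 0.5]
opening: 0.003
gripper_force: 0.0
```

Request:
apply_moves:
  targets:
    - [1,4.0,0,0,0]
    - [1,4.0,0,0,0]
    - [1,1.0,0,0,0]
    - [1,0,0,0,0]
    - [1,0,0,0,0]

```text
time: 11.45
ee_pos: [0.4745, -0.1425, 0.0277]
eef_rot: [-179.9, -0.0, -90.1]
ft_force: [0.8, 0.7, -0.3]
opening: 0.006
gripper_force: 0.0
```

```bash
python3 - <<'E'
from h import *
o=arm.get_obs(); print(o['ee_pos'],o['eef_rot'])
a=snap('scene','s2')['img'][170:290,235:395,::-1]
cv2.imwrite('pics/c3.png',cv2.resize(a,None,fx=5,fy=5,interpolation=cv2.INTER_CUBIC))
E
```

```text
[ 0.47448927 -0.14248117  0.02768881] [-1.79923817e+02 -6.04369825e-03 -9.00906847e+01]
```

View pics/c3.png

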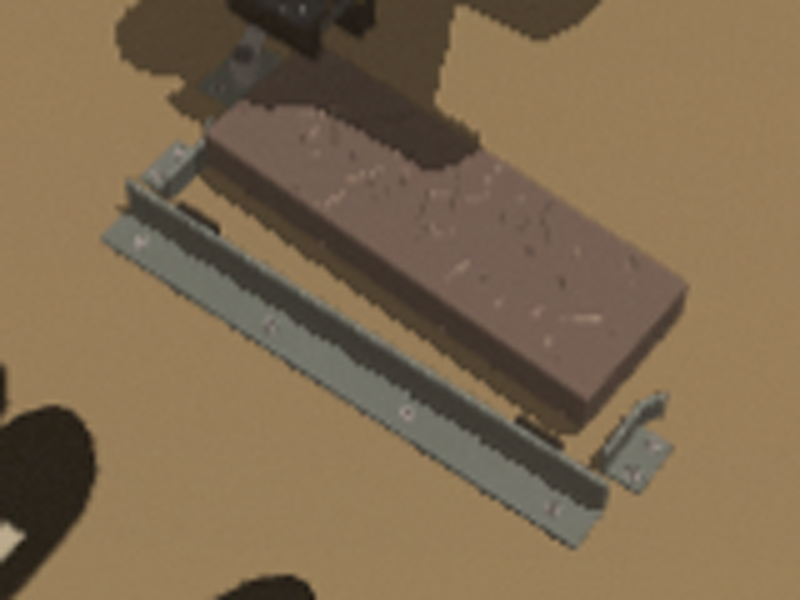

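The stone now points slightly to the right, with its front corners at (207,127) and (585,395) and its rear-left corner at (687,290).

```bash
python3 - <<'E'
from m import *
crop([('FR',207,130,.048),('FL',586,397,.048),('RL',687,290,.048)])
E
```

```text
FR [ 0.6169 -0.1545]
FL [0.6349 0.1612]
RL [0.5334 0.1705]
```

Request:
apply_moves:
  targets:
    - [1,0,-0.4,0,0]
    - [1,0,-0.4,0,0]
    - [1,0,-0.4,0,0]
    - [1,0,-0.4,0,0]
    - [1,0,-0.3,0,0]
    - [1,0,-0.12,0,0]
    - [1,0,-0.12,0,0]
    - [1,0,-0.12,0,0]

```text
time: 12.22
ee_pos: [0.4967, -0.142, 0.0274]
eef_rot: [180.0, 0.0, -90.0]
ft_force: [-0.1, -0.4, 0.8]
opening: 0.006
gripper_force: 0.0
```

Request:
apply_moves:
  targets:
    - [1,0,-0.12,0,0]
    - [1,0,-0.12,0,0]
    - [1,0,-0.12,0,0]
    - [1,0,-0.12,0,0]
    - [1,0,-0.12,0,0]
    - [1,0,-0.12,0,0]
    - [1,0,-0.12,0,0]
    - [1,0,-0.12,0,0]

```text
time: 12.88
ee_pos: [0.5037, -0.142, 0.0269]
eef_rot: [179.7, 0.0, -90.1]
ft_force: [-5.2, 1.1, 2.1]
opening: 0.005
gripper_force: 3.2
```

Request:
apply_moves:
  targets:
    - [1,0,-0.12,0,0]
    - [1,0,-0.12,0,0]
    - [1,0,-0.12,0,0]
    - [1,0,-0.12,0,0]
    - [1,0,-0.12,0,0]
    - [1,0,-0.12,0,0]

```text
time: 13.38
ee_pos: [0.5054, -0.1425, 0.0259]
eef_rot: [179.0, 0.0, -90.1]
ft_force: [-12.5, -2.9, 6.2]
opening: 0.003
gripper_force: 6.8
```

Request:
apply_moves:
  targets:
    - [1,0,-0.15,0,0]
    - [1,0,-0.15,0,0]
    - [1,0,-0.15,0,0]
    - [1,0,-0.15,0,0]
    - [1,0,-0.15,0,0]

```text
time: 13.8
ee_pos: [0.5126, -0.143, 0.0257]
eef_rot: [179.0, 0.0, -90.2]
ft_force: [-13.0, -4.3, 4.0]
opening: 0.005
gripper_force: 6.5
```

Request:
apply_moves:
  targets:
    - [1,0,-0.15,0,0]
    - [1,0,-0.15,0,0]
    - [1,0,-0.15,0,0]
    - [1,0,-0.15,0,0]
    - [1,0,-0.15,0,0]
    - [1,0,-0.15,0,0]
    - [1,0,-0.15,0,0]
    - [1,0,-0.15,0,0]

```text
time: 14.47
ee_pos: [0.5246, -0.1431, 0.0255]
eef_rot: [179.0, -0.0, -90.1]
ft_force: [-12.3, -3.9, 3.2]
opening: 0.006
gripper_force: 6.5
```

Request:
apply_moves:
  targets:
    - [1,0,-0.15,0,0]
    - [1,0,-0.15,0,0]
    - [1,0,-0.15,0,0]
    - [1,0,-0.15,0,0]
    - [1,0,-0.15,0,0]
    - [1,0,-0.15,0,0]
    - [1,0,-0.15,0,0]
    - [1,0,-0.15,0,0]

```text
time: 15.13
ee_pos: [0.5368, -0.1433, 0.0254]
eef_rot: [179.0, -0.0, -90.1]
ft_force: [-12.0, -5.3, 3.3]
opening: 0.004
gripper_force: 6.4
```

Request:
apply_moves:
  targets:
    - [1,0,1.0,0,0]
    - [1,0,2.0,0,0]
    - [1,0,3.0,0,0]
    - [1,-4.0,0,0,0]
    - [1,-4.0,0,0,0]
    - [1,-4.0,0,0,0]
    - [1,-4.0,0,0,0]
    - [1,-4.0,0,0,0]

```text
time: 15.8
ee_pos: [0.486, 0.0604, 0.0282]
eef_rot: [-179.8, 0.1, -90.0]
ft_force: [1.3, 0.4, 0.2]
opening: 0.004
gripper_force: 0.0
```

Request:
apply_moves:
  targets:
    - [1,-4.0,0,0,0]
    - [1,-4.0,0,0,0]
    - [1,-1.2,0,0,0]
    - [1,0,0,0,0]
    - [1,0,-0.4,0,0]
    - [1,0,-0.4,0,0]
    - [1,0,-0.4,0,0]
    - [1,0,-0.3,0,0]

```text
time: 16.47
ee_pos: [0.5009, 0.1489, 0.0276]
eef_rot: [-180.0, 0.0, -90.1]
ft_force: [-0.1, 0.2, 0.0]
opening: 0.002
gripper_force: 0.0
```

Request:
apply_moves:
  targets:
    - [1,0,-0.12,0,0]
    - [1,0,-0.12,0,0]
    - [1,0,-0.12,0,0]
    - [1,0,-0.12,0,0]
    - [1,0,-0.12,0,0]
    - [1,0,-0.12,0,0]
    - [1,0,-0.12,0,0]
    - [1,0,-0.12,0,0]

```text
time: 17.13
ee_pos: [0.5095, 0.15, 0.0275]
eef_rot: [180.0, -0.0, -90.0]
ft_force: [-3.1, -0.0, 0.3]
opening: 0.006
gripper_force: 1.5
```

Request:
apply_moves:
  targets:
    - [1,0,-0.12,0,0]
    - [1,0,-0.12,0,0]
    - [1,0,-0.12,0,0]
    - [1,0,-0.12,0,0]
    - [1,0,-0.12,0,0]
    - [1,0,-0.12,0,0]

```text
time: 17.63
ee_pos: [0.5108, 0.1477, 0.0258]
eef_rot: [179.3, -0.3, -90.1]
ft_force: [-12.3, 2.0, 3.7]
opening: 0.007
gripper_force: 6.1
```

Request:
apply_moves:
  targets:
    - [1,0,-0.15,0,0]
    - [1,0,-0.15,0,0]
    - [1,0,-0.15,0,0]
    - [1,0,-0.15,0,0]
    - [1,0,-0.15,0,0]
    - [1,0,-0.15,0,0]
    - [1,0,-0.15,0,0]
    - [1,0,-0.15,0,0]

```text
time: 18.3
ee_pos: [0.5232, 0.1484, 0.0258]
eef_rot: [179.3, -0.2, -90.1]
ft_force: [-12.1, 2.5, 2.4]
opening: 0.003
gripper_force: 6.0
```

Request:
apply_moves:
  targets:
    - [1,0,-0.15,0,0]
    - [1,0,-0.15,0,0]
    - [1,0,-0.15,0,0]
    - [1,0,-0.15,0,0]
    - [1,0,-0.15,0,0]
    - [1,0,-0.15,0,0]
    - [1,0,-0.15,0,0]
    - [1,0,-0.12,0,0]

```text
time: 18.97
ee_pos: [0.5349, 0.1488, 0.0258]
eef_rot: [179.3, -0.2, -90.1]
ft_force: [-12.9, 4.3, 3.2]
opening: 0.008
gripper_force: 6.4
```

Request:
apply_moves:
  targets:
    - [1,0,1.0,0,0]
    - [1,0,2.0,0,0]
    - [1,0,2.0,0,0]
    - [1,4.0,0,0,0]
    - [1,4.0,0,0,0]
    - [1,4.0,0,0,0]
    - [1,4.0,0,0,0]
    - [1,4.0,0,0,0]

```text
time: 19.63
ee_pos: [0.4911, -0.0514, 0.0281]
eef_rot: [-179.8, 0.0, -89.9]
ft_force: [0.5, 0.9, -0.4]
opening: 0.005
gripper_force: 0.0
```

Request:
apply_moves:
  targets:
    - [1,4.0,0,0,0]
    - [1,4.0,0,0,0]
    - [1,1.2,0,0,0]
    - [1,0,-0.5,0,0]
    - [1,0,-0.8,0,0]
    - [1,0,-0.6,0,0]
    - [1,0,-0.3,0,0]
    - [1,0,0,0,0]

```text
time: 20.3
ee_pos: [0.5141, -0.1408, 0.0276]
eef_rot: [-179.9, -0.0, -89.9]
ft_force: [-0.1, 0.3, -0.2]
opening: 0.005
gripper_force: 0.0
```

```bash
python3 - <<'E'
from h import *
o=arm.get_obs(); print(o['ee_pos'],o['ft_force'])
a=snap('scene','s3')['img'][170:290,235:395,::-1]
cv2.imwrite('pics/c4.png',cv2.resize(a,None,fx=5,fy=5,interpolation=cv2.INTER_CUBIC))
E
```

```text
[ 0.51408245 -0.14075153  0.0276114 ] [-0.13142312  0.28719201 -0.18533414]
```

View pics/c4.png

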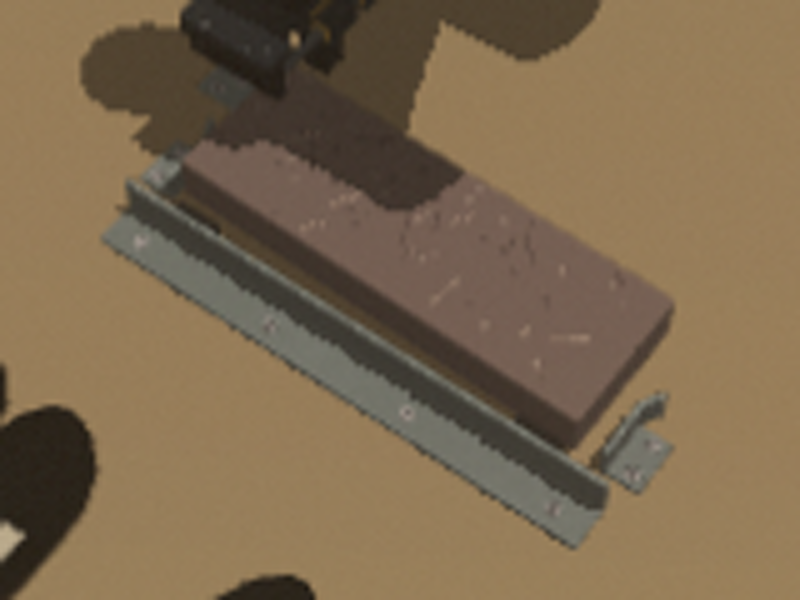

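The stone is nearly in and close to the right cheek. Its front corners are at (183,163) and (572,416), and its rear-left corner at (672,305).

```bash
python3 - <<'E'
from m import *
crop([('FR',183,163,.048),('FL',572,416,.048),('RL',672,305,.048),('ckR base',145,185,.026),('ckL',597,462,.026)])
E
```

```text
FR [ 0.6472 -0.1494]
FL [0.6507 0.1616]
RL [0.5485 0.1687]
ckR base [ 0.6653 -0.1702]
ckL [0.6571 0.1858]
```

Request:
apply_moves:
  targets:
    - [1,0,-0.12,0,0]
    - [1,0,-0.12,0,0]
    - [1,0,-0.12,0,0]
    - [1,0,-0.12,0,0]
    - [1,0,-0.12,0,0]
    - [1,0,-0.12,0,0]
    - [1,0,-0.12,0,0]
    - [1,0,-0.12,0,0]

```text
time: 21.07
ee_pos: [0.5223, -0.1421, 0.0275]
eef_rot: [-180.0, 0.0, -90.0]
ft_force: [-0.3, 0.9, -0.5]
opening: 0.005
gripper_force: 0.0
```

Request:
apply_moves:
  targets:
    - [1,0,-0.12,0,0]
    - [1,0,-0.12,0,0]
    - [1,0,-0.12,0,0]
    - [1,0,-0.12,0,0]
    - [1,0,-0.12,0,0]
    - [1,0,-0.12,0,0]
    - [1,0,-0.12,0,0]
    - [1,0,-0.12,0,0]

```text
time: 21.73
ee_pos: [0.5305, -0.142, 0.0272]
eef_rot: [179.8, 0.0, -90.0]
ft_force: [-3.6, 1.0, 1.8]
opening: 0.004
gripper_force: 1.9
```

Request:
apply_moves:
  targets:
    - [1,0,-0.12,0,0]
    - [1,0,-0.12,0,0]
    - [1,0,-0.12,0,0]
    - [1,0,-0.12,0,0]
    - [1,0,-0.12,0,0]
    - [1,0,-0.12,0,0]
    - [1,0,-0.12,0,0]
    - [1,0,-0.12,0,0]

```text
time: 22.4
ee_pos: [0.5331, -0.1427, 0.026]
eef_rot: [179.0, 0.0, -90.1]
ft_force: [-13.4, -2.5, 7.3]
opening: 0.005
gripper_force: 7.4
```

Request:
apply_moves:
  targets:
    - [1,0,-0.12,0,0]
    - [1,0,-0.12,0,0]
    - [1,0,-0.12,0,0]
    - [1,0,-0.12,0,0]
    - [1,0,-0.12,0,0]
    - [1,0,-0.12,0,0]
    - [1,0,-0.12,0,0]
    - [1,0,-0.12,0,0]

```text
time: 23.07
ee_pos: [0.5425, -0.1432, 0.0257]
eef_rot: [179.0, -0.0, -90.1]
ft_force: [-12.7, -4.1, 4.8]
opening: 0.0
gripper_force: 6.9
```

Request:
apply_moves:
  targets:
    - [1,0,-0.1,0,0]
    - [1,0,-0.1,0,0]
    - [1,0,-0.1,0,0]

```text
time: 23.32
ee_pos: [0.5452, -0.1432, 0.0256]
eef_rot: [178.9, -0.0, -90.1]
ft_force: [-14.7, -5.2, 5.3]
opening: 0.004
gripper_force: 7.8
```

Request:
apply_moves:
  targets:
    - [1,0,1.0,0,0]
    - [1,0,2.0,0,0]
    - [1,0,2.0,0,0]
    - [1,-4.0,0,0,0]
    - [1,-4.0,0,0,0]
    - [1,-4.0,0,0,0]
    - [1,-4.0,0,0,0]
    - [1,-4.0,0,0,0]

```text
time: 23.98
ee_pos: [0.5048, 0.0603, 0.0281]
eef_rot: [-179.8, 0.1, -90.0]
ft_force: [1.1, -0.3, -0.0]
opening: 0.005
gripper_force: 0.0
```

Request:
apply_moves:
  targets:
    - [1,-4.0,0,0,0]
    - [1,-4.0,0,0,0]
    - [1,-1.2,0,0,0]
    - [1,0,0,0,0]
    - [1,0,-0.5,0,0]
    - [1,0,-0.5,0,0]
    - [1,0,-0.5,0,0]
    - [1,0,-0.2,0,0]

```text
time: 24.65
ee_pos: [0.5222, 0.1489, 0.0276]
eef_rot: [-180.0, 0.0, -90.1]
ft_force: [-0.2, -0.3, -0.8]
opening: 0.003
gripper_force: 0.0
```

Request:
apply_moves:
  targets:
    - [1,0,-0.12,0,0]
    - [1,0,-0.12,0,0]
    - [1,0,-0.12,0,0]
    - [1,0,-0.12,0,0]
    - [1,0,-0.12,0,0]
    - [1,0,-0.12,0,0]
    - [1,0,-0.12,0,0]
    - [1,0,-0.12,0,0]

```text
time: 25.32
ee_pos: [0.5307, 0.1501, 0.0276]
eef_rot: [-180.0, -0.0, -90.0]
ft_force: [-1.3, -1.0, -0.0]
opening: 0.007
gripper_force: 0.0
```

Request:
apply_moves:
  targets:
    - [1,0,-0.12,0,0]
    - [1,0,-0.12,0,0]
    - [1,0,-0.12,0,0]
    - [1,0,-0.12,0,0]
    - [1,0,-0.12,0,0]
    - [1,0,-0.12,0,0]
    - [1,0,-0.12,0,0]
    - [1,0,-0.12,0,0]

```text
time: 25.98
ee_pos: [0.5343, 0.1484, 0.0259]
eef_rot: [179.3, -0.2, -90.1]
ft_force: [-13.1, 4.1, 2.9]
opening: 0.002
gripper_force: 6.5
```

Request:
apply_moves:
  targets:
    - [1,0,-0.12,0,0]
    - [1,0,-0.12,0,0]
    - [1,0,-0.12,0,0]
    - [1,0,-0.12,0,0]
    - [1,0,-0.12,0,0]
    - [1,0,-0.1,0,0]
    - [1,0,-0.1,0,0]

```text
time: 26.57
ee_pos: [0.5423, 0.1488, 0.0259]
eef_rot: [179.3, -0.2, -90.1]
ft_force: [-12.5, 3.2, 2.9]
opening: 0.006
gripper_force: 6.6
```

Request:
apply_moves:
  targets:
    - [1,0,-0.08,0,0]
    - [1,0,-0.08,0,0]

```text
time: 26.73
ee_pos: [0.5429, 0.1485, 0.0258]
eef_rot: [179.2, -0.3, -90.1]
ft_force: [-16.3, 5.7, 5.7]
opening: 0.006
gripper_force: 8.5
```

Request:
apply_moves:
  targets:
    - [1,0,-0.05,0,0]
    - [1,0,0,0,0]

```text
time: 26.9
ee_pos: [0.543, 0.1485, 0.0258]
eef_rot: [179.2, -0.3, -90.1]
ft_force: [-16.8, 3.9, 5.6]
opening: 0.006
gripper_force: 8.3
```

Request:
apply_moves:
  targets:
    - [1,0,1.0,0,0]
    - [1,0,1.8,0,0]
    - [1,0,0.5,0,0]
    - [1,4.0,0,0,0]
    - [1,4.0,0,0,0]
    - [1,4.0,0,0,0]
    - [1,4.0,0,0,0]
    - [1,4.0,0,0,0]

```text
time: 27.57
ee_pos: [0.5181, -0.0516, 0.028]
eef_rot: [-179.9, -0.0, -89.9]
ft_force: [0.8, 0.4, -0.3]
opening: 0.003
gripper_force: 0.0
```

Request:
apply_moves:
  targets:
    - [1,4.0,0,0,0]
    - [1,4.0,0,0,0]
    - [1,1.2,0,0,0]
    - [1,0,-0.2,0,0]
    - [1,0,-0.4,0,0]
    - [1,0,-0.2,0,0]
    - [1,0,0,0,0]

```text
time: 28.15
ee_pos: [0.5265, -0.1407, 0.0277]
eef_rot: [-179.9, -0.0, -89.9]
ft_force: [0.2, -0.4, 0.8]
opening: 0.006
gripper_force: 0.0
```

Request:
apply_moves:
  targets:
    - [1,0,-0.12,0,0]
    - [1,0,-0.12,0,0]
    - [1,0,-0.12,0,0]
    - [1,0,-0.12,0,0]
    - [1,0,-0.12,0,0]
    - [1,0,-0.12,0,0]

```text
time: 28.65
ee_pos: [0.5326, -0.1418, 0.0276]
eef_rot: [-180.0, -0.0, -90.0]
ft_force: [-0.8, -0.0, -0.7]
opening: 0.007
gripper_force: 0.0
```

Request:
apply_moves:
  targets:
    - [1,0,-0.15,0,0]
    - [1,0,-0.15,0,0]
    - [1,0,-0.15,0,0]
    - [1,0,-0.15,0,0]
    - [1,0,-0.12,0,0]
    - [1,0,-0.12,0,0]
    - [1,0,-0.12,0,0]
    - [1,0,-0.12,0,0]

```text
time: 29.32
ee_pos: [0.5423, -0.142, 0.0273]
eef_rot: [179.9, 0.0, -90.0]
ft_force: [-3.9, -0.5, 1.7]
opening: 0.004
gripper_force: 1.8
```

Request:
apply_moves:
  targets:
    - [1,0,-0.12,0,0]
    - [1,0,-0.12,0,0]
    - [1,0,-0.12,0,0]
    - [1,0,-0.12,0,0]
    - [1,0,-0.12,0,0]

```text
time: 29.73
ee_pos: [0.5423, -0.1422, 0.0263]
eef_rot: [179.1, 0.0, -90.1]
ft_force: [-11.6, 0.2, 6.8]
opening: 0.006
gripper_force: 6.7
```

Request:
apply_moves:
  targets:
    - [1,0,-0.08,0,0]
    - [1,0,-0.08,0,0]
    - [1,0,-0.08,0,0]

```text
time: 29.98
ee_pos: [0.5436, -0.1425, 0.0262]
eef_rot: [179.0, 0.0, -90.1]
ft_force: [-12.9, -0.6, 7.2]
opening: 0.009
gripper_force: 7.4
```

Request:
apply_moves:
  targets:
    - [1,0,-0.08,0,0]
    - [1,0,-0.08,0,0]
    - [1,0,-0.08,0,0]
    - [1,0,-0.08,0,0]

```text
time: 30.32
ee_pos: [0.5456, -0.1427, 0.026]
eef_rot: [178.9, 0.0, -90.1]
ft_force: [-15.3, -1.7, 10.2]
opening: 0.007
gripper_force: 8.8
```

Request:
apply_moves:
  targets:
    - [1,0,-0.06,0,0]
    - [1,0,-0.06,0,0]

```text
time: 30.48
ee_pos: [0.5459, -0.1428, 0.0258]
eef_rot: [178.7, 0.0, -90.2]
ft_force: [-17.7, -1.1, 10.3]
opening: 0.005
gripper_force: 9.5
```

Request:
apply_moves:
  targets:
    - [1,0,0,-0.1,0]
    - [1,0,0,-0.1,0]

```text
time: 30.65
ee_pos: [0.5461, -0.1425, 0.0266]
eef_rot: [178.8, 0.1, -90.2]
ft_force: [-12.5, -1.7, -0.5]
opening: 0.01
gripper_force: 6.0
```

Request:
apply_moves:
  targets:
    - [1,0,-0.08,0,0]
    - [1,0,-0.08,0,0]
    - [1,0,-0.08,0,0]

```text
time: 30.9
ee_pos: [0.5466, -0.1426, 0.0265]
eef_rot: [178.5, 0.1, -90.2]
ft_force: [-18.3, -0.8, 6.0]
opening: -0.001
gripper_force: 9.3
```

Request:
apply_moves:
  targets:
    - [1,0,-0.06,-0.02,0]
    - [1,0,-0.06,-0.02,0]

```text
time: 31.07
ee_pos: [0.547, -0.1426, 0.0266]
eef_rot: [178.4, 0.1, -90.2]
ft_force: [-18.8, -2.0, 4.3]
opening: 0.002
gripper_force: 9.3
```

Request:
apply_moves:
  targets:
    - [1,0,1.0,0,0]
    - [1,0,1.8,0.2,0]
    - [1,0,0.5,0,0]
    - [1,-4.0,0,0,0]
    - [1,-4.0,0,0,0]
    - [1,-4.0,0,0,0]
    - [1,-4.0,0,0,0]
    - [1,-4.0,0,0,0]

```text
time: 31.73
ee_pos: [0.5279, 0.0604, 0.0286]
eef_rot: [-179.8, 0.1, -90.0]
ft_force: [1.2, 0.2, 1.0]
opening: 0.009
gripper_force: 0.0
```

Request:
apply_moves:
  targets:
    - [1,-4.0,0,0,0]
    - [1,-4.0,0,0,0]
    - [1,-1.2,0,0,0]
    - [1,0,-0.2,0,0]
    - [1,0,-0.3,0,0]
    - [1,0,-0.3,0,0]
    - [1,0,0,0,0]

```text
time: 32.32
ee_pos: [0.5356, 0.1489, 0.028]
eef_rot: [-180.0, 0.0, -90.1]
ft_force: [1.0, 0.4, -0.2]
opening: 0.002
gripper_force: 0.0
```

```bash
python3 - <<'E'
from h import *
o=arm.get_obs(); print(o['ee_pos'],o['ft_force'])
a=snap('scene','s4')['img'][170:290,235:395,::-1]
cv2.imwrite('pics/c5.png',cv2.resize(a,None,fx=5,fy=5,interpolation=cv2.INTER_CUBIC))
E
```

```text
[0.53557464 0.14894264 0.02801923] [ 0.95410635  0.37288717 -0.18244155]
```

View pics/c5.png

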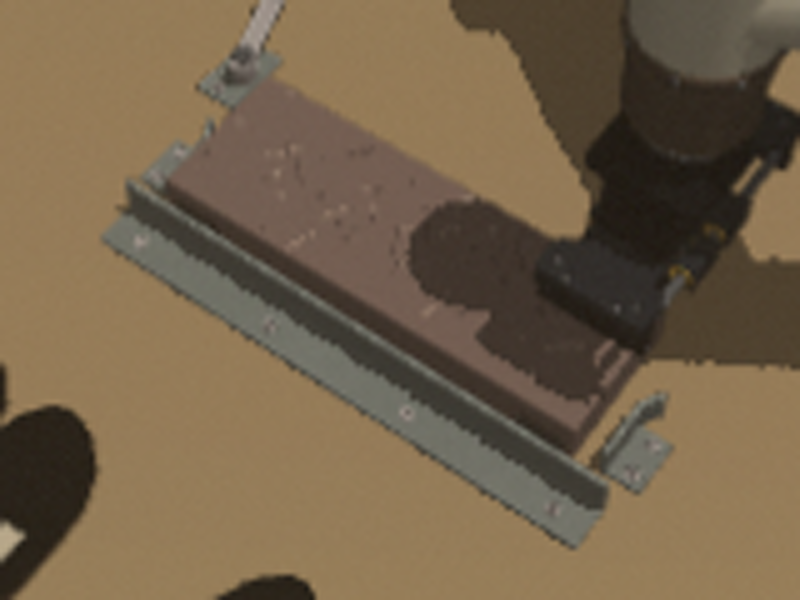

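The stone is almost home: its front corners are at (168,185) and (572,425), and both buffers are hidden behind its edge.

```bash
python3 - <<'E'
from m import *
crop([('FR',168,185,.048),('FL',572,425,.048),('RR',275,82,.048)])
E
```

```text
FR [ 0.6665 -0.1455]
FL [0.6557 0.165 ]
RR [ 0.558  -0.1441]
```

Request:
apply_moves:
  targets:
    - [1,0,-0.12,0,0]
    - [1,0,-0.12,0,0]
    - [1,0,-0.12,0,0]
    - [1,0,-0.12,0,0]
    - [1,0,-0.12,0,0]
    - [1,0,-0.12,0,0]
    - [1,0,-0.12,-0.05,0]
    - [1,0,-0.12,-0.05,0]

```text
time: 33.08
ee_pos: [0.5416, 0.1492, 0.028]
eef_rot: [179.7, -0.1, -90.0]
ft_force: [-7.1, 1.5, -1.2]
opening: 0.006
gripper_force: 3.6
```

Request:
apply_moves:
  targets:
    - [1,0,-0.12,-0.05,0]
    - [1,0,-0.12,-0.05,0]
    - [1,0,-0.1,0,0]
    - [1,0,-0.1,0,0]

```text
time: 33.42
ee_pos: [0.5432, 0.1485, 0.0282]
eef_rot: [179.3, -0.2, -90.1]
ft_force: [-12.1, 2.0, 2.6]
opening: 0.005
gripper_force: 6.1
```

Request:
apply_moves:
  targets:
    - [1,0,-0.08,-0.02,0]
    - [1,0,-0.08,-0.02,0]
    - [1,0,-0.08,-0.02,0]
    - [1,0,-0.08,-0.02,0]

```text
time: 33.75
ee_pos: [0.544, 0.1481, 0.0282]
eef_rot: [179.1, -0.3, -90.1]
ft_force: [-15.3, 4.1, 0.8]
opening: 0.006
gripper_force: 7.9
```

Request:
apply_moves:
  targets:
    - [1,0,-0.06,-0.02,0]
    - [1,0,-0.06,-0.02,0]

```text
time: 33.92
ee_pos: [0.5443, 0.1479, 0.0282]
eef_rot: [179.0, -0.3, -90.1]
ft_force: [-17.6, 5.3, 2.0]
opening: 0.006
gripper_force: 8.5
```

Request:
apply_moves:
  targets:
    - [1,0,-0.03,-0.02,0]
    - [1,0,0,-0.02,0]

```text
time: 34.08
ee_pos: [0.5444, 0.1479, 0.0282]
eef_rot: [178.9, -0.3, -90.1]
ft_force: [-15.7, 3.8, -1.5]
opening: 0.005
gripper_force: 7.8
```

Request:
apply_moves:
  targets:
    - [1,0,1.0,0,0]
    - [1,0,1.8,0.2,0]
    - [1,0,0.3,0.2,0]
    - [1,4.0,0,0,0]
    - [1,4.0,0,0,0]
    - [1,4.0,0,0,0]
    - [1,4.0,0,0,0]
    - [1,4.0,0,0,0]

```text
time: 34.75
ee_pos: [0.5235, -0.0516, 0.0281]
eef_rot: [-179.8, -0.0, -89.9]
ft_force: [1.4, 0.1, 0.2]
opening: 0.001
gripper_force: 0.0
```

Request:
apply_moves:
  targets:
    - [1,4.0,0,0,0]
    - [1,4.0,0,0,0]
    - [1,1.2,0,0,0]
    - [1,0,-0.4,0,0]
    - [1,0,-0.5,0,0]
    - [1,0,-0.3,0,0]
    - [1,0,0,0,0]

```text
time: 35.33
ee_pos: [0.536, -0.1408, 0.0277]
eef_rot: [-179.9, -0.0, -89.9]
ft_force: [0.8, -0.3, -0.1]
opening: 0.005
gripper_force: 0.0
```

Request:
apply_moves:
  targets:
    - [1,0,-0.12,0,0]
    - [1,0,-0.12,0,0]
    - [1,0,-0.12,0,0]
    - [1,0,-0.12,0,0]
    - [1,0,-0.12,0,0]
    - [1,0,-0.12,0,0]

```text
time: 35.83
ee_pos: [0.5417, -0.1418, 0.0276]
eef_rot: [180.0, -0.0, -90.0]
ft_force: [0.3, -0.4, 0.6]
opening: 0.003
gripper_force: 0.0
```

Request:
apply_moves:
  targets:
    - [1,0,-0.1,0,0]
    - [1,0,-0.1,0,0]
    - [1,0,-0.1,0,0]
    - [1,0,-0.1,0,0]
    - [1,0,-0.1,-0.02,0]
    - [1,0,-0.1,-0.02,0]

```text
time: 36.33
ee_pos: [0.5459, -0.142, 0.0275]
eef_rot: [179.8, 0.0, -90.0]
ft_force: [-4.8, 0.6, 1.4]
opening: 0.003
gripper_force: 2.3
```

Request:
apply_moves:
  targets:
    - [1,0,-0.1,-0.02,0]
    - [1,0,-0.1,-0.02,0]
    - [1,0,-0.1,-0.03,0]
    - [1,0,-0.1,-0.03,0]

```text
time: 36.67
ee_pos: [0.5459, -0.1421, 0.0276]
eef_rot: [179.3, 0.0, -90.1]
ft_force: [-9.5, -0.3, 1.9]
opening: 0.007
gripper_force: 5.0
```

Request:
apply_moves:
  targets:
    - [1,0,-0.1,-0.03,0]
    - [1,0,-0.1,-0.03,0]
    - [1,0,-0.1,-0.03,0]

```text
time: 36.92
ee_pos: [0.5465, -0.1423, 0.0276]
eef_rot: [179.0, 0.0, -90.1]
ft_force: [-12.4, -0.3, 2.1]
opening: 0.006
gripper_force: 6.5
```

Request:
apply_moves:
  targets:
    - [1,0,-0.08,-0.03,0]
    - [1,0,-0.08,-0.03,0]

```text
time: 37.08
ee_pos: [0.5467, -0.1424, 0.0277]
eef_rot: [178.8, 0.1, -90.2]
ft_force: [-13.9, -0.4, 0.8]
opening: 0.005
gripper_force: 7.0
```

Request:
apply_moves:
  targets:
    - [1,0,-0.08,-0.02,0]
    - [1,0,-0.08,-0.02,0]
    - [1,0,-0.08,-0.02,0]

```text
time: 37.33
ee_pos: [0.5472, -0.1425, 0.0277]
eef_rot: [178.6, 0.1, -90.2]
ft_force: [-16.4, -0.6, 1.9]
opening: 0.01
gripper_force: 8.3
```

Request:
apply_moves:
  targets:
    - [1,0,-0.08,-0.02,0]
    - [1,0,-0.06,-0.02,0]

```text
time: 37.5
ee_pos: [0.5474, -0.1425, 0.0277]
eef_rot: [178.4, 0.1, -90.2]
ft_force: [-18.1, -1.5, 2.0]
opening: 0.008
gripper_force: 8.8
```

Request:
apply_moves:
  targets:
    - [1,0,1.0,0,0]
    - [1,0,1.8,0.2,0]
    - [1,0,0.5,0.1,0]
    - [1,-4.0,0,0,0]
    - [1,-4.0,0,0,0]
    - [1,-4.0,0,0,0]
    - [1,-4.0,0,0,0]
    - [1,-4.0,0,0,0]

```text
time: 38.17
ee_pos: [0.5283, 0.0604, 0.0292]
eef_rot: [-179.8, 0.1, -90.0]
ft_force: [0.0, -0.5, -0.1]
opening: 0.005
gripper_force: 0.0
```

Request:
apply_moves:
  targets:
    - [1,-4.0,0,0,0]
    - [1,-4.0,0,0,0]
    - [1,-1.2,0,0,0]
    - [1,0,-0.3,0,0]
    - [1,0,-0.4,0,0]
    - [1,0,-0.3,0,0]
    - [1,0,-0.1,0,0]
    - [1,0,-0.1,0,0]

```text
time: 38.83
ee_pos: [0.5394, 0.1487, 0.0284]
eef_rot: [180.0, 0.0, -90.1]
ft_force: [0.0, -0.5, 1.2]
opening: 0.008
gripper_force: 0.0
```

Request:
apply_moves:
  targets:
    - [1,0,-0.1,-0.02,0]
    - [1,0,-0.1,-0.02,0]
    - [1,0,-0.1,-0.02,0]
    - [1,0,-0.1,-0.02,0]
    - [1,0,-0.1,-0.02,0]
    - [1,0,-0.1,-0.02,0]

```text
time: 39.33
ee_pos: [0.5433, 0.1494, 0.0292]
eef_rot: [179.8, -0.1, -90.0]
ft_force: [-4.8, 0.6, 1.0]
opening: 0.007
gripper_force: 2.6
```

Request:
apply_moves:
  targets:
    - [1,0,-0.1,-0.02,0]
    - [1,0,-0.1,-0.02,0]
    - [1,0,-0.1,-0.02,0]

```text
time: 39.58
ee_pos: [0.5435, 0.1487, 0.0289]
eef_rot: [179.5, -0.2, -90.1]
ft_force: [-10.3, 1.7, 1.3]
opening: 0.005
gripper_force: 5.0
```

Request:
apply_moves:
  targets:
    - [1,0,-0.08,-0.02,0]
    - [1,0,-0.08,-0.02,0]
    - [1,0,-0.08,-0.02,0]

```text
time: 39.83
ee_pos: [0.5441, 0.1484, 0.0288]
eef_rot: [179.2, -0.3, -90.1]
ft_force: [-13.5, 2.9, 1.3]
opening: 0.002
gripper_force: 6.6
```

Request:
apply_moves:
  targets:
    - [1,0,-0.06,-0.02,0]
    - [1,0,-0.06,-0.02,0]

```text
time: 40.0
ee_pos: [0.5443, 0.1482, 0.0288]
eef_rot: [179.1, -0.3, -90.1]
ft_force: [-14.3, 3.9, 0.9]
opening: 0.004
gripper_force: 7.3
```

Request:
apply_moves:
  targets:
    - [1,0,-0.06,-0.02,0]
    - [1,0,-0.06,-0.02,0]
    - [1,0,-0.06,-0.02,0]

```text
time: 40.25
ee_pos: [0.5446, 0.148, 0.0288]
eef_rot: [179.0, -0.3, -90.1]
ft_force: [-16.0, 5.1, 1.6]
opening: 0.006
gripper_force: 8.5
```

Request:
apply_moves:
  targets:
    - [1,0,1.0,0,0]
    - [1,0,2.0,0,0]
    - [1,0,3.0,0,0]
    - [1,0,1.0,-2.5,0]
    - [1,0,0,-2.5,0]
    - [1,3.9,0,0,0]
    - [1,3.9,0,0,0]
    - [1,3.9,0,0,0]

```text
time: 40.92
ee_pos: [0.4844, 0.0328, 0.0831]
eef_rot: [-179.8, 0.1, -89.8]
ft_force: [1.1, -1.0, -0.3]
opening: 0.005
gripper_force: 0.0
```

Request:
apply_moves:
  targets:
    - [1,3.9,0,0,0]
    - [1,3.9,0,0,0]
    - [1,3.9,0,0,0]
    - [1,3.9,0,0,0]
    - [1,3.9,0,0,0]
    - [1,3.9,0,0,0]
    - [1,3.9,0,0,0]
    - [1,0,0,0,0]

```text
time: 41.58
ee_pos: [0.4842, -0.2458, 0.0823]
eef_rot: [-179.8, -0.1, -90.3]
ft_force: [0.7, 0.6, -0.4]
opening: 0.005
gripper_force: 0.0
```

```bash
python3 - <<'E'
from h import *
o=arm.get_obs(); print(o['ee_pos'],o['eef_rot'],o['ft_force'])
w=snap('wrist','w2');s=snap('scene','s5'); d=snap('side','d5')
a=cv2.resize(s['img'][160:220,260:340,::-1],None,fx=5,fy=5,interpolation=cv2.INTER_CUBIC)
b=cv2.resize(d['img'][205:265,330:410,::-1],None,fx=5,fy=5,interpolation=cv2.INTER_CUBIC)
c=w['img'][:200,:,::-1]; c=cv2.resize(c,(800,250))
cv2.imwrite('pics/c6.png',np.vstack([np.hstack([a,b]),c]))
E
```

```text
[ 0.48420775 -0.24577028  0.08230658] [-1.79805360e+02 -1.25534983e-01 -9.03434874e+01] [ 0.66404513  0.59413496 -0.38706761]
```

View pics/c6.png

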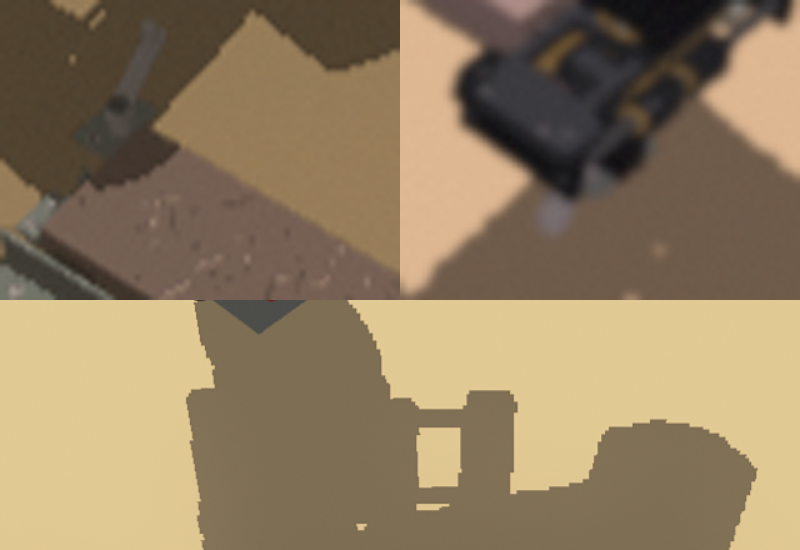

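In the scene crop the stud is at about (152,27) and the pivot at (118,103). In the side crop the stud's lower end shows at (155,213), next to the fingers.

```bash
python3 - <<'E'
from m import *
s=snap('scene'); d=snap('side')
for u,v,z in [(152,25,.045),(148,50,.0255),(118,103,.0255)]: print(ray(s,(260+u/5,160+v/5),z))
print(ray(d,(330+31,205+42.6),.04),ray(d,(330+31,205+42.6),.045))
E
```

```text
[ 0.4792 -0.2072]
[ 0.4868 -0.2062]
[ 0.538  -0.1916]
[ 0.4635 -0.2219] [ 0.46   -0.2243]
```

Request:
apply_moves:
  targets:
    - [1,0,0,2.4,0]
    - [1,0,0,2.4,0]
    - [1,0,0,0,0]
    - [1,-1.0,0,0,0]
    - [1,-1.0,0,0,0]
    - [1,-0.8,0,0,0]
    - [1,-0.8,0,0,0]
    - [1,-0.8,0,0,0]

```text
time: 42.5
ee_pos: [0.4818, -0.1947, 0.0346]
eef_rot: [179.9, 0.0, -90.0]
ft_force: [-3.5, -0.7, -0.9]
opening: 0.01
gripper_force: 1.5
```

Request:
apply_moves:
  targets:
    - [1,-0.8,0,0,0]
    - [1,-0.8,0,0,0]
    - [1,-0.7,-0.3,0,0]
    - [1,-0.7,-0.3,0,0]
    - [1,-0.7,-0.4,0,0]
    - [1,-0.6,-0.3,0,0]
    - [1,0,0,0,0]

```text
time: 43.08
ee_pos: [0.5028, -0.153, 0.0352]
eef_rot: [-179.3, -0.1, -89.9]
ft_force: [7.4, -8.7, -5.2]
opening: 0.007
gripper_force: 5.1
```

```bash
python3 - <<'E'
from h import *
s=snap('side','d6'); t=snap('scene','s6')
print(arm.get_obs()['ee_pos'])
E
```

```text
[ 0.50250105 -0.15331485  0.03517055]
```

Request:
apply_moves:
  targets:
    - [1,1.0,0,0,0]
    - [1,1.3,0,0,0]
    - [1,0,2.5,0,0]
    - [1,0,2.7,0,0]
    - [1,-2.0,0,0,0]
    - [1,-1.5,0,0,0]
    - [1,0,0,0,0]

```text
time: 43.77
ee_pos: [0.4442, -0.1395, 0.0341]
eef_rot: [180.0, 0.0, -89.9]
ft_force: [0.5, 0.2, 0.4]
opening: 0.004
gripper_force: 0.0
```

```bash
python3 - <<'E'
from h import *
print(arm.get_obs()['ee_pos'],arm.get_obs()['ft_force'])
np.set_printoptions(precision=4,suppress=True)
s=snap('scene','s7'); im=s['img'].astype(int)
# project keeper arc region: print sharpened mask of greyish pixels (low saturation) on bar
hsv=cv2.cvtColor(s['img'],cv2.COLOR_RGB2HSV)
roi=hsv[155:200,265:320]
m=(roi[:,:,1]<75)
for r in range(0,45): print(155+r,''.join('#' if x else '.' for x in m[r]))
E
```

```text
[ 0.44416295 -0.13947697  0.03406925] [0.52754891 0.24360926 0.35597483]
155 ........................##.....#.#..#..................
156 ......................######........#..............#.#.
157 .....................#########.#..#.#.#..........#####.
158 .....................###########..#..............##....
159 .....................#############..###.#.#.....##.#...
160 .....................#################.#..#.#...#...#..
161 ........................##############.#.#.#.....#.....
162 .........................###############...............
163 ...........................##############...###........
164 ............................##############.###.........
165 ..............................################..#......
166 ................................#############..........
167 .................................###########...........
168 ....................................###.###............
169 .....................................#..##.............
170 .......................................................
171 .......................................................
172 ...
[... 972 characters left out ...]
########..#.##..........................
189 ............##############.##..........................
190 ..............######..#######.##.......................
191 ................#######.###..###.......................
192 ................#.##.###..#.###........................
193 ................###..###.#.###.##...#..................
194 ...........##..######.##..##..##..#..#.................
195 ...........##..#.########.###.#.#.####.##..............
196 ...........##.#################.#..####................
197 ..........###.#.##..###.##.##.######.#.#...............
198 .....##...##########################.#..#..#...........
199 ....#######...#.#..##.######.#####..##.#..#...#........
```

```bash
python3 - <<'E'
from m import *
s=snap('scene')
for u,v,z in [(301.5,178.2,.045),(302,182,.0255),(304.8,182,.0255),(284,181,.0255)]: print(ray(s,(u,v),z))
E
```

```text
[ 0.504  -0.1369]
[ 0.5043 -0.1354]
[ 0.4984 -0.1275]
[ 0.5386 -0.1893]
```

Request:
apply_moves:
  targets:
    - [1,0,-2.0,0,0]
    - [1,0,-1.6,0,0]
    - [1,-0.3,-0.7,0,0]
    - [1,-0.3,-0.7,0,0]
    - [1,-0.3,-0.7,0,0]
    - [1,-0.3,-0.7,0,0]
    - [1,0,-0.6,0,0]
    - [1,0,0,0,0]

```text
time: 44.53
ee_pos: [0.5155, -0.1287, 0.0337]
eef_rot: [-179.9, -0.0, -89.9]
ft_force: [-1.2, 0.2, -0.6]
opening: 0.005
gripper_force: 0.4
```

Request:
apply_moves:
  targets:
    - [1,0,-0.4,0,0]
    - [1,0,-0.4,0,0]
    - [1,0,-0.3,0,0]
    - [1,0,-0.2,0,0]
    - [1,0,0,0,0]

```text
time: 44.95
ee_pos: [0.528, -0.1291, 0.034]
eef_rot: [-180.0, -0.0, -90.0]
ft_force: [-1.3, 0.2, -0.3]
opening: 0.01
gripper_force: 0.4
```

Still no stop, so I'll creep forward until the force rises.

Request:
apply_moves:
  targets:
    - [1,0,-0.1,0,0]
    - [1,0,-0.1,0,0]
    - [1,0,-0.1,0,0]

```text
time: 45.2
ee_pos: [0.5283, -0.1291, 0.0337]
eef_rot: [179.7, 0.0, -90.0]
ft_force: [-7.3, 1.5, 4.1]
opening: 0.003
gripper_force: 3.4
```

Request:
apply_moves:
  targets:
    - [1,0,-0.1,0,0]
    - [1,0,-0.1,0,0]
    - [1,0,-0.1,0,0]

```text
time: 45.45
ee_pos: [0.5285, -0.1292, 0.0334]
eef_rot: [179.4, 0.0, -90.1]
ft_force: [-11.3, 2.7, 7.7]
opening: 0.004
gripper_force: 5.7
```

Request:
apply_moves:
  targets:
    - [1,0,1.0,0,0]
    - [1,0,3.0,0,0]
    - [1,0,3.0,0,0]
    - [1,0,2.0,-3.0,0]
    - [1,0,0,-4.0,0]
    - [1,-4.0,2.0,-4.0,0]
    - [1,-4.0,0,-4.0,0]
    - [1,0,0,0,0]

```text
time: 46.12
ee_pos: [0.4343, -0.069, 0.1678]
eef_rot: [-179.0, 0.1, -89.7]
ft_force: [0.5, 0.3, -0.8]
opening: 0.003
gripper_force: 0.0
```

```bash
python3 - <<'E'
from m import *
o=arm.get_obs(); print(o['ee_pos'],o['ft_force'])
s=snap('scene','s8'); 
hsv=cv2.cvtColor(s['img'],cv2.COLOR_RGB2HSV)
m=hsv[170:210,265:330,1]<75
for r in range(40): print(170+r,''.join('#' if x else '.' for x in m[r]))
A,p=campose(s)
for P in [(.545,-.1265,.045),(.545,-.19,.0255)]:
    q=A.T@(np.array(P)-p); print(s['fx']*q[0]/q[2]+s['cx'],s['fy']*q[1]/q[2]+s['cy'])
E
```

```text
[ 0.4343 -0.069   0.1678] [ 0.5354  0.2635 -0.7994]
170 .................................................................
171 .................................................................
172 .................................................................
173 .................................................................
174 .................................................................
175 .................................................................
176 .................................................................
177 .................................................................
178 ...................##............................................
179 ................#.####...........................................
180 ................########.........................................
181 ...............###########.......................................
182 ...............###########.......................................
183 ..............############.......................................
184 ............################....................................
[... 1125 characters left out ...]
 ..########.#.#..#.############.##.#..#####.#.###.................
202 .##########..##..############.#.#.###.#...##.###.#.#.............
203 #######....#..####..###..####.#####.#.#..##..####.###............
204 #######..####...#.#########.#####.#.#.#.######..#.#.###..........
205 ####.##..####.######.#..###.#.....#.###.##..#.#..###...##........
206 ####..##.##.###......###########..###.#...#######.##....##.......
207 ####..###.##.####.#.#.#.##.##.####.#.#..#..#..###.......##.......
208 ####....#####.#.##.##########.#.#.###.##.###.##.#.##.#.#...###...
209 ###.....###.####.####.#######.##..##...#.#.#..##.##..##.#.##..##.
296.4336749410051 186.95982128259243
282.61622707455876 182.0129530713169
```

The stud sits at about (297,186), where the fully turned keeper should put it, and nothing touches the arm, so I'm handing in.

```bash
python3 -c "
from workcell import arm
print(arm.sign_off())"
```

```text
the job is handed in; nothing more can be done
None
```

I handed the job in at about 46 s, but the hand-in returned no verdict. The stone is pushed in until the push force rose at both corners, which I take as bearing on both buffers, though buffer contact could only be inferred. The keeper is turned to its stop behind the stone, the highest force I read on the stone was about 20.5 N, and I never went near the stamp, tin, awl or shoe.

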